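# Push the freshly painted lanterns to their drying places

### The job

Two freshly painted candle lanterns, one round and one square, have to dry against the wooden batten. Gently push each one along the table, in either order, into the tape outline of its own shape until it stands against the batten, in the middle of the outline's width and with the square one's side flat against the batten. Do not lift or tip the lanterns, and leave everything else where it stands.

Things in the scene. Friction and masses are not known exactly. Their poses are not given: they have to be found in the camera images.
- round_lantern: round glass lantern, upright cylinder 100 mm in diameter and 78 mm high, with a thick pale candle inside and thin orange painted lines; closed to the fingers at the top (treat it as solid); 0.3 to 0.65 kg, slides on the table. Origin: centre of its underside, z up
- square_lantern: square glass lantern, upright block 100 x 100 mm and 78 mm high, with a thick pale candle inside and thin orange painted lines; closed to the fingers at the top (treat it as solid); 0.35 to 0.7 kg, slides on the table. Origin: centre of its underside, z up, x and y square to its sides; it may start turned up to 0.35 rad to its outline
- round_outline: flat white tape outline on the table, no thickness to speak of: a U with a half-round end towards the robot, open towards the batten, 132 mm wide inside, tape 8 mm wide. Origin: on the table, on its centre line, 50 mm short of the batten's near face (the round lantern's centre belongs here). x: square to the batten, away from the robot; y: along the batten
- square_outline: flat white tape outline on the table: a U with square corners towards the robot, open towards the batten, 132 mm wide inside, tape 8 mm wide. Origin: on the table, on its centre line, 50 mm short of the batten's near face (the square lantern's centre belongs here). x: square to the batten, away from the robot; y: along the batten
- batten: wooden strip fixed to the table, 620 mm long, 30 mm wide, 30 mm high: the stop. Origin: on the table, middle of its near face; x points into the wood, away from the robot, y along its length. The outlines lie against it, 135 mm either side of its middle, sides vary. Each lantern starts before its own outline, 105 to 165 mm short of the outline's origin and up to 40 mm off its centre line
- paint_pot: small closed paint jar, 38 mm in diameter, 45 mm high, standing between the two lanterns' paths; leave it. Origin: centre of its underside
- tealight_glass: small green glass, 52 mm in diameter at the rim, 50 mm high, near the middle of the batten, between the outlines; leave it. Origin: centre of its underside
- tumbler_left: amber tumbler, 60 mm in diameter at the rim, 80 mm high, near the batten's left (+y) end; leave it. Origin: centre of its underside
- tumbler_right: amber tumbler, 60 mm in diameter at the rim, 80 mm high, near the batten's right (-y) end; leave it. Origin: centre of its underside
- brush: flat paint brush with a yellow handle, 190 mm long, lying on the table to the left; leave it. Origin: under its middle, x along it
- water_mug: white mug, 80 mm in diameter, 90 mm high, to the right; leave it. Origin: centre of its underside
There are look-alikes about, which are no part of the job. Leave any blue or turquoise look-alike of the round_lantern alone.

How it is judged:
By the outcome, as a careful person would: the job done as asked, in the order asked, and still so for the second after the job is handed in, with the robot touching nothing.
It also fails if it takes over 54 s, if anything falls off the work surface, if the arm or the gripper's body presses on something with over 40 N, if the wrist force passes 120 N, or if a joint passes its speed limit or range.

### The arm

A 6-joint arm with a two-finger parallel gripper is mounted at the origin on the work surface. World frame = base frame: x ahead of the robot, y to its left, z up, the work surface at z = 0. Lengths are in m, angles in degrees, forces in N, time in s.
With the tool pointing down it reaches from about 0.4 to 0.825 m from the base axis. Payload 7 kg.
Tool frame: the origin (TCP) lies at the very end of the fingers, on their centre line; the grasp point (between the pads) lies 19 mm behind it (ctrl.grip_point_offset is the distance from the TCP to the grasp point, in m); x points along the fingers, z is the direction in which the jaws open and shut, and the axes are right-handed (so a half turn about x gives the same grasp; the last joint's range is limited). The gripper opens to 88 mm and grips with 3 to 60 N. Pads are 19 mm wide; open, the fingers measure 130 mm over their backs; the gripper's body (78 mm by 193 mm) begins 47 mm behind the grasp point.
Start: joints at [89.559, 20.546, 0.682, 0, -70.136, -16.507], TCP at [0.197, 0.646, 0.227] pointing down, gripper open.
Joint ranges: [-176.03, 176.03], [-82.01, 121.73], [-58.28, 71.71], [-173.87, 95.51], [-174.79, -0.11], [-173.66, 173.66]. Speed limits (degrees/s): [136.94, 136.94, 172.46, 180, 180, 180].

### API

Orientations are given as [roll, pitch, yaw] about the fixed x, y, z axes, in that order (R = Rz(yaw) Ry(pitch) Rx(roll)).
In Python, from plant import get_obs, snapshot, calibration, close_job, ctrl gives the robot as it stands.
- The arm moves only by the tool move_arm, never from a script. Its argument "commands" is a list that holds one entry, the list of rows, each a list of 4 numbers: the shift along the tool's x, y, z in cm, then the turn about the tool's x in rad. In form: [[[dx, dy, dz, spin], ...]]. A call has 1 to 8 rows; each row shifts and turns the commanded pose from where the row before left it, along the tool's axes as they then stand; what a row does not reach is not made up. A row lasts 1/10 s, in which the tool goes at most 50 mm and 8.59 degrees, less where a joint would pass 70% of its speed; a pose out of reach is approached as far as the arm can. A call with a gripper value outside its range is refused whole. "jaw" is the finger opening in cm, from 0 to 8.76, set as the call begins (left out, the last holds). The fingers move at their own pace and stop on an object; the grip force is fixed at half the most. Time passes only in rows, so rows that do not move let the fingers close. It gives the time, the measured TCP pose, the force and the opening at its end, in the units of the state.
- get_obs(): the state, without advancing time (a new reading comes with each control period).
- snapshot(name): name is "scene" or "top"; returns (picture, depth): 480x640x3 uint8, red, green, blue; 480x640 float32, m along the optical axis (not along the pixel's ray), 0 where there is no reading.
- calibration(name): a dict with "mtx" (3x3 intrinsics, pixels), "T" (4x4, takes a point from camera to world coordinates). Camera axes: x right, y up, looking along -z (the intrinsics and any distortion apply to the point x, -y, -z); pixel columns grow to the right and rows downward; lengths in m; the calibration is good to about 2 mm. A picture is of the moment at which its call begins. calibration takes no time and is no camera call.
- close_job(): hands the job in, once; it reports no verdict.
The state is a dict: "clock": time; "joint_pos": joint angles; "qvel": joint speeds; "tau": joint torques, N m; "tool_pos": TCP position; "orientation": TCP orientation; "force": force on the tool from outside, world axes, zero at the start; "moment": the same for the moment, N m; "opening": finger opening in m.
Only numpy, scipy, OpenCV 4.12 (cv2) and the standard library are available. Lean on these libraries where they do the work, as an engineer would, in place of code of your own. Each camera call takes 0.05 s, during which the arm holds its last target. There are 200 camera calls.

## Working session

There is one attempt and no reset: what is moved stays moved. The work goes in short steps, Python scripts to look and compute and a tool call to move; the robot and the scene stay as the last step left them, time stands still between calls to the robot, and variables do not carry over. Pictures are saved under pics/ and viewed, about 8 in all and at most 12, crops included, and the job is handed in when it is done.

Besides the shell and the picture viewer there is one more tool, called after "Request:" as name(argument=value, ...), one argument or row to a line, values as JSON. move_arm: Moves the arm, as the interface text tells. Its arguments: {"type":"object","properties":{"commands":{"type":"array"},"jaw":{"type":"number"}},"required":["commands"]}

```bash
mkdir -p pics; cat > h.py <<'E'
import numpy as np,cv2
from plant import *
def save(n,img): cv2.imwrite('pics/'+n+'.png',cv2.cvtColor(img,cv2.COLOR_RGB2BGR))
def ray(cam,uv,z):
    c=calibration(cam);K=np.array(c['mtx']);T=np.array(c['T'])
    uv=np.atleast_2d(np.asarray(uv,float))
    d=np.c_[uv,np.ones(len(uv))]@np.linalg.inv(K).T
    d=d*[1,-1,-1]@T[:3,:3].T
    o=T[:3,3]
    return o+d*((z-o[2])/d[:,2])[:,None]
def cloud(cam,dep):
    c=calibration(cam);K=np.array(c['mtx']);T=np.array(c['T'])
    v,u=np.mgrid[:480,:640]
    d=np.stack([u,v,np.ones_like(u)],-1)@np.linalg.inv(K).T*dep[...,None]
    return (d*[1,-1,-1])@T[:3,:3].T+T[:3,3]
E
python3 - <<'E'
from h import *
o=get_obs();print({k:np.round(v,3) for k,v in o.items()})
for n in('top','scene'):
    p,d=snapshot(n);save(n+'0',p);np.savez('pics/'+n+'0',p=p,d=d);c=calibration(n);print(n,c.keys(),np.round(c['mtx'],1).tolist(),np.round(c['T'],3).tolist())
E
```

```text
{'clock': np.float64(0.0), 'joint_pos': array([ 8.9557e+01,  2.0593e+01,  6.3300e-01, -1.9000e-02, -7.0136e+01,
       -1.6507e+01]), 'qvel': array([-0.103, -0.022,  0.018, -0.088,  0.033, -0.   ]), 'tau': array([-1.0000e-03, -5.8272e+01,  2.9305e+01,  6.9970e+00,  7.0000e-03,
       -0.0000e+00]), 'tool_pos': array([0.197, 0.645, 0.226]), 'orientation': array([   5.791,   89.902, -101.165]), 'force': array([-0.703,  0.405, -0.531]), 'moment': array([ 0.011, -0.019,  0.041]), 'opening': np.float64(0.088)}
top dict_keys(['mtx', 'T']) [[518.3, 0.0, 320.8], [0.0, 518.3, 244.3], [0.0, 0.0, 1.0]] [[-0.001, 0.996, -0.088, 0.439], [-1.0, -0.001, 0.001, -0.011], [0.001, 0.088, 0.996, 1.151], [0.0, 0.0, 0.0, 1.0]]
scene dict_keys(['mtx', 'T']) [[599.8, 0.0, 332.8], [0.0, 599.8, 247.9], [0.0, 0.0, 1.0]] [[-0.128, -0.675, 0.726, 1.394], [0.992, -0.072, 0.107, 0.114], [-0.02, 0.734, 0.679, 0.855], [0.0, 0.0, 0.0, 1.0]]
```

View pics/top0.png

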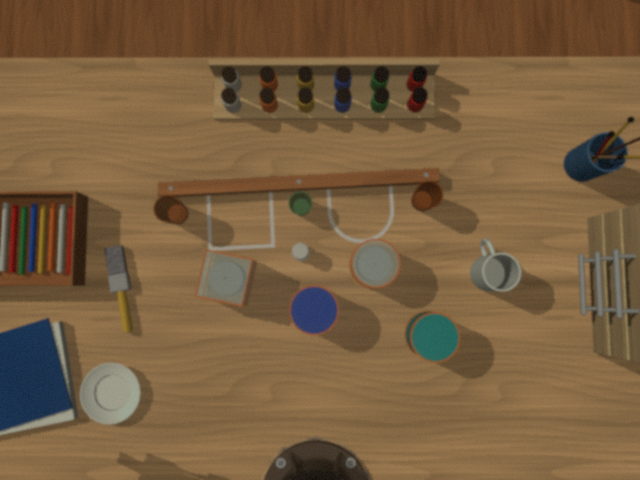

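View pics/scene0.png

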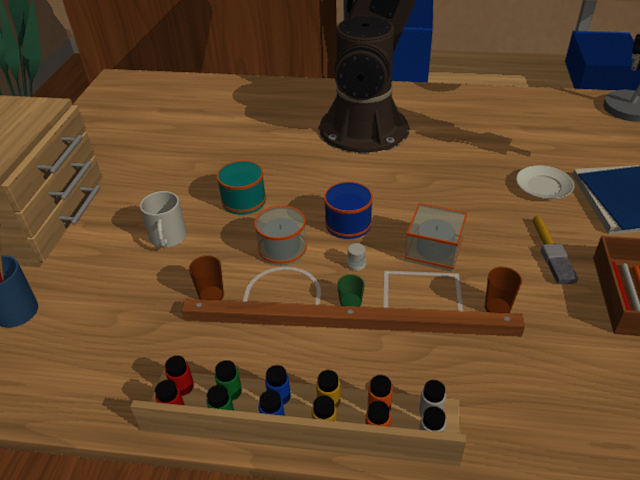

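Scene: the round lantern is the clear one, top (375,263) and scene (281,235). The square lantern is at top (226,278) and scene (436,235). Look-alikes to leave: blue (314,310) and turquoise (433,337) in top. Other pixels in top:

| Thing | Pixel |
|---|---|
| Pot | (301,251) |
| Tealight | (301,204) |
| Tumblers | (171,209), (427,195) |
| Square outline | (240,220) |
| Round outline | (361,215) |

Next I'll measure, with one close crop.

```bash
python3 - <<'E'
from h import *
p=np.load('pics/top0.npz');d=p['d'];p=p['p']
hsv=cv2.cvtColor(p,cv2.COLOR_RGB2HSV)
crop=p[160:370,140:480];save('crop0',cv2.resize(crop,None,fx=2.3,fy=2.3,interpolation=cv2.INTER_CUBIC))
for n,(u,v) in dict(round=(375,263),square=(226,278),wood=(260,320),rimsq=(206,270),batten=(250,185),tape=(272,220),blue=(314,310)).items(): print(n,p[v,u],hsv[v,u],d[v,u])
X=cloud('top',d)
# objects via depth height
for n,(u0,v0,u1,v1,h) in dict(round=(345,235,405,293,.06),square=(190,243,260,312,.06),pot=(288,238,314,264,.03),tea=(286,190,316,218,.03),tl=(150,190,192,228,.06),tr=(408,178,446,216,.06),blue=(285,282,343,338,.06),teal=(404,308,464,366,.06)).items():
    S=X[v0:v1,u0:u1].reshape(-1,3);S=S[S[:,2]>h]
    if len(S)<5: print(n,'none');continue
    r=cv2.minAreaRect((S[:,:2]*1000).astype(np.float32));c,rad=cv2.minEnclosingCircle((S[:,:2]*1000).astype(np.float32))
    print(n,len(S),np.round(np.median(S[:,2]),3),S[:,2].max().round(3),'rect',np.round(r[0],1),np.round(r[1],1),round(r[2],1),'circ',np.round(c,1),round(rad,1))
S=X[160:205,150:445].reshape(-1,3);S=S[(S[:,2]>.02)&(S[:,2]<.034)];r=cv2.minAreaRect((S[:,:2]*1000).astype(np.float32));print('batten',r,cv2.boxPoints(r).round(1).tolist())
# tape
m=((hsv[...,1]<70)&(hsv[...,2]>130)).astype(np.uint8)
print(np.median(X[330:350,150:250,2]))
for n,(u0,v0,u1,v1) in dict(sq=(200,185,280,252),rd=(320,180,400,243)).items():
    v,u=np.nonzero(m[v0:v1,u0:u1]);P=ray('top',np.c_[u+u0,v+v0],0.)
    P=P[abs(X[v+v0,u+u0,2])<.012];print(n,len(P),cv2.minAreaRect((P[:,:2]*1000).astype(np.float32)))
E
```

```text
round [113 117 106] [ 41  24 117] 1.0785891
square [113 115 105] [ 36  22 115] 1.0740411
wood [137 107  72] [ 16 121 137] 1.1390715
rimsq [132 122 101] [ 20  60 132] 1.0708215
batten [125  84  49] [ 14 155 125] 1.129947
tape [152 143 126] [ 20  44 152] 1.1599338
blue [ 48  61 106] [113 140 106] 1.0679386
round 1923 0.078 1.151 rect [493.1 -91.8] [100.6 166.8] 3.0 circ [478.  -90.9] 89.1
square 2453 0.078 1.151 rect [449.1 115.9] [252.8 101.2] 78.0 circ [449.1 120.1] 131.6
pot 212 0.045 1.151 rect [486.4  21.6] [110.9  33.6] 17.5 circ [487.8  15.9] 56.2
tea 171 0.049 1.151 rect [543.3  24.8] [215.7  50.1] 5.8 circ [543.8  15.8] 108.6
tl 289 0.077 1.151 rect [543.3 156.4] [390.6  58.8] 66.5 circ [532.8 160.8] 196.0
tr 257 0.077 1.151 rect [ 543.2 -140.9] [ 57.6 331.7] 44.6 circ [ 548.3 -135.8] 166.1
blue 1961 0.078 1.151 rect [398.1   2.9] [100.1 100.2] 44.7 circ [398.3   3.3] 51.2
teal 2031 0.078 1.151 rect [ 397.5 -163.2] [298.3 101.7] 56.1 circ [ 381.6 -151.8] 151.9
batten ((655.5931396484375, 37.12945556640625), (79.0830307006836, 619.7167358398438), 2.194423198699951) [[604.2000122070312, 345.20001220703125], [627.9000244140625, -274.0], [707.0, -271.0], [683.2000122070312, 348.29998779296875]]
0.0003975463663690171
sq 451 ((583.7640380859375, 167.24700927734375), (106.95698547363281, 148.00616455078125), 2.7527589797973633)
rd 361 ((598.11474609375, -102.47472381591797), (105.07603454589844, 148.73281860351562), 2.7528958320617676)
```

View pics/crop0.png

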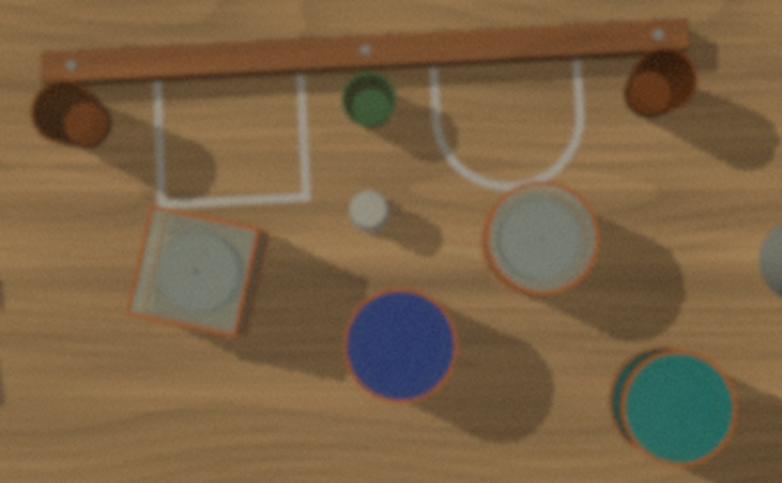

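The crop confirms it: the clear round lantern is at crop (540,238), the square one at (197,270), and the blue and turquoise look-alikes stay clear of both. The zero-depth pixels spoiled some fits, so I'll redo those.

```bash
cat >> h.py <<'E'
def obj(X,box,lo,hi):
    u0,v0,u1,v1=box;S=X[v0:v1,u0:u1].reshape(-1,3);S=S[(S[:,2]>lo)&(S[:,2]<hi)]
    q=(S[:,:2]*1000).astype(np.float32)
    return S,cv2.minAreaRect(q),cv2.minEnclosingCircle(q)
E
python3 - <<'E'
from h import *
p=np.load('pics/top0.npz');d=p['d'];p=p['p']
X=cloud('top',d)
for n,(b,h) in dict(round=((345,235,405,293),.078),square=((190,243,260,312),.078),pot=((288,238,314,264),.045),tea=((286,190,316,218),.05),tl=((150,190,192,228),.08),tr=((408,178,446,216),.08),blue=((285,282,343,338),.078),teal=((404,308,464,366),.078)).items():
    S,r,c=obj(X,b,h-.012,h+.012)
    print(n,len(S),np.median(S[:,2]).round(3),np.median(S[:,:2],0).round(4),'mean',S[:,:2].mean(0).round(4),'rect',np.round(r[0],1),np.round(r[1],1),round(r[2],1),'circ',np.round(c[0],1),round(c[1],1))
S,r,c=obj(X,(185,160,405,205),.022,.036)
print('batten',r)
# near edge (lowest x) binned along y
q=S[:,:2];bins=np.arange(-.15,.3,.01);E=[]
for b in bins:
    s=q[(q[:,1]>=b)&(q[:,1]<b+.01)]
    if len(s)>3:E.append((b+.005,s[:,0].min(),s[:,0].max()))
E=np.array(E);print(np.polyfit(E[:,0],E[:,1],1),np.polyfit(E[:,0],E[:,2],1),len(E))
# tape lines: raw mask points by colour
hsv=cv2.cvtColor(p,cv2.COLOR_RGB2HSV);m=(hsv[...,1]<75)&(hsv[...,2]>110)
for n,(u0,v0,u1,v1) in dict(sq=(200,190,280,252),rd=(320,188,400,243)).items():
    v,u=np.nonzero(m[v0:v1,u0:u1]);P=ray('top',np.c_[u+u0,v+v0],0.)[:,:2]
    t=np.deg2rad(2.2);ex=np.array([np.cos(t),np.sin(t)]);ey=np.array([-np.sin(t),np.cos(t)])
    a,b=P@ex,P@ey
    h,e=np.histogram(b,np.arange(b.min(),b.max()+.004,.004));print(n,[(round(x,3),int(k)) for x,k in zip(e,h)])
E
```

```text
round 1910 0.078 [ 0.4945 -0.1246] mean [ 0.4943 -0.1246] rect [ 494.8 -124.7] [100.2  99.8] 90.0 circ [ 494.5 -124.9] 51.3
square 2415 0.078 [0.4638 0.1885] mean [0.4645 0.1886] rect [464.7 189.5] [101.9 101.4] 77.8 circ [464.9 189.9] 71.0
pot 210 0.045 [0.5222 0.0322] mean [0.523  0.0331] rect [523.2  33.3] [32.2 32.6] 89.9 circ [523.2  33. ] 17.1
tea 138 0.049 [0.6315 0.0354] mean [0.6289 0.0341] rect [625.7  33.3] [49.6 50.1] 90.0 circ [625.4  32.6] 25.7
tl 221 0.078 [0.6099 0.3149] mean [0.6099 0.3115] rect [609.2 309. ] [59.4 57.6] 87.8 circ [609.4 308.8] 30.2
tr 201 0.078 [ 0.6432 -0.2432] mean [ 0.6408 -0.2402] rect [ 637.7 -237.5] [57.9 58. ] 1.0 circ [ 638.7 -237.5] 30.1
blue 1940 0.078 [0.398  0.0038] mean [0.3982 0.003 ] rect [398.1   2.9] [100.1 100.2] 44.7 circ [398.3   3.3] 51.2
teal 2000 0.078 [ 0.3428 -0.2444] mean [ 0.3427 -0.2444] rect [ 343. -245.] [101.6 101.3] 2.3 circ [ 342.8 -244.7] 51.3
batten ((658.556884765625, 43.42842102050781), (65.86925506591797, 483.210693359375), 2.892847776412964)
[-0.04550338  0.65935825] [-0.05206099  0.69246926] 44
sq [(np.float64
[... 1161 characters left out ...]
(np.float64(-0.16), 8), (np.float64(-0.156), 7), (np.float64(-0.152), 5), (np.float64(-0.148), 1), (np.float64(-0.144), 0), (np.float64(-0.14), 1), (np.float64(-0.136), 3), (np.float64(-0.132), 3), (np.float64(-0.128), 5), (np.float64(-0.124), 8), (np.float64(-0.12), 8), (np.float64(-0.116), 8), (np.float64(-0.112), 6), (np.float64(-0.108), 7), (np.float64(-0.104), 7), (np.float64(-0.1), 8), (np.float64(-0.096), 9), (np.float64(-0.092), 9), (np.float64(-0.088), 6), (np.float64(-0.084), 9), (np.float64(-0.08), 10), (np.float64(-0.076), 10), (np.float64(-0.072), 14), (np.float64(-0.068), 15), (np.float64(-0.064), 16), (np.float64(-0.06), 48), (np.float64(-0.056), 47), (np.float64(-0.052), 12)]
```

```bash
cat >> h.py <<'E'
from scipy.spatial.transform import Rotation as Ro
th=np.deg2rad(2.75);EX=np.array([np.cos(th),np.sin(th)]);EY=np.array([-np.sin(th),np.cos(th)])
def ab(x): return np.array([x[:2]@EX,x[:2]@EY])
def xy(a,b): return a*EX+b*EY
def toolR(o): return Ro.from_euler('xyz',o['orientation'],degrees=True).as_matrix()
def plan(a,b,z,ang=0):
    "shift (cm, current tool axes) to a,b,z; spin for tool +-y axis along heading ang (deg, batten frame)"
    o=get_obs();R=toolR(o);t=np.r_[xy(a,b),z]
    d=R.T@(t-o['tool_pos'])*100
    h=np.deg2rad(ang)+th;ez=np.array([-np.sin(h),np.cos(h)])
    zt=R[:2,2];cur=np.arctan2(zt[1],zt[0])
    print('ab',ab(o['tool_pos']).round(4),'z',o['tool_pos'][2].round(4),'R',R.round(2).tolist(),'d cm',d.round(2))
    for s in (1,-1):
        w=np.arctan2(s*ez[1],s*ez[0])-cur;w=(w+np.pi)%(2*np.pi)-np.pi
        print(' tool z=%+d EY: spin %.3f rad'%(s,-w))
E
python3 -c "
from h import *
# square: ab .4732,.1669 ang -15; start 30mm behind contact
c=np.array([.4732,.1669]);t=np.deg2rad(-15);s=c-(.050+.0095+.03)*np.array([np.cos(t),np.sin(t)]);print(s)
plan(s[0],s[1],.227,-15)
print(get_obs()['joint_pos'])"
```

```text
[0.38674964 0.1900643 ]
ab [0.2274 0.6351] z 0.2257 R [[-0.0, 0.96, -0.29], [-0.0, -0.29, -0.96], [-1.0, 0.0, 0.0]] d cm [-0.07 30.01 36.52]
 tool z=+1 EY: spin 3.059 rad
 tool z=-1 EY: spin -0.082 rad
[ 8.95584291e+01  2.05860926e+01  6.38453807e-01 -1.78727282e-02
 -7.01361193e+01 -1.65072357e+01]
```

Request:
move_arm(
  commands=[
    [[0,1,1.2,0],[0,2.2,2.6,0],[0,2.2,2.6,0],[0,2.2,2.6,0],[0,2.2,2.6,0],[0,2.2,2.6,0],[0,2.2,2.6,0],[0,2.2,2.6,0]],
  ],
  jaw=5.8,
)

```text
clock: 0.9
tool_pos: [0.2974, 0.41, 0.2264]
orientation: [-23.5, 90.0, -130.4]
force: [0.3, -0.4, 0.2]
opening: 0.0583
```

Request:
move_arm(
  commands=[
    [[0,2.2,2.6,0],[0,2.2,2.6,0],[0,2.2,2.6,0],[0,2.2,2.6,0],[0,2.2,2.6,0],[0,1.4,2.6,0],[0,0.2,1.5,-0.08],[0,0,0,0]],
  ],
)

```text
clock: 1.7
tool_pos: [0.3672, 0.2095, 0.2265]
orientation: [-125.0, 90.0, 132.6]
force: [0.2, 0.6, -0.4]
opening: 0.0577
```

```bash
python3 -c "
from h import *
plan(.3867,.1901,.025,-15)
o=get_obs();print(o['clock'],o['joint_pos'].round(1),o['opening'],o['force'])"
```

```text
ab [0.3769 0.1916] z 0.2265 R [[-0.0, 0.98, -0.21], [0.0, -0.21, -0.98], [-1.0, -0.0, -0.0]] d cm [20.15  0.99 -0.11]
 tool z=+1 EY: spin 3.139 rad
 tool z=-1 EY: spin -0.002 rad
1.7 [ 56.7  -4.2 -29.   -0.  -65.2  21. ] 0.057739369076818065 [ 0.21902352  0.56721157 -0.38319235]
```

Request:
move_arm(
  commands=[
    [[2,0,0,0],[3.5,0,0,0],[3.5,0,0,0],[3.5,0,0,0],[3.5,0,0,0],[2.5,0,0,0],[1.6,0,0,0],[0,0,0,0]],
  ],
)

```text
clock: 2.5
tool_pos: [0.3667, 0.2108, 0.0237]
orientation: [-23.0, 89.7, -125.4]
force: [0.3, 0.2, 0.2]
opening: 0.058
```

```bash
python3 -c "
from h import *
c=np.array([.4732,.1669]);t=np.deg2rad(-15);s=c-(.050+.0095)*np.array([np.cos(t),np.sin(t)])
plan(s[0],s[1],.025,-15)
p,d=snapshot('scene');save('s1',p[100:350,150:570])"
```

```text
ab [0.3763 0.1929] z 0.0237 R [[-0.0, 0.98, -0.22], [-0.0, -0.22, -0.98], [-1.0, -0.0, 0.0]] d cm [-0.14  4.08 -0.01]
 tool z=+1 EY: spin 3.138 rad
 tool z=-1 EY: spin -0.003 rad
```

View pics/s1.png

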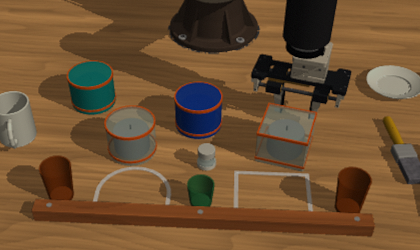

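The scene crop shows the gripper squarely behind the square lantern (crop ~ (285,130)), clear of the blue one. Pushing straight first, then I'll arc it round.

Request:
move_arm(
  commands=[
    [[0,1,0,0],[0,1,0,0],[0,0.9,0,0],[0,0.5,0,0],[0,0.4,0,0],[0,0.4,0,0],[0,0.4,0,0],[0,0.4,0,0]],
  ],
)

```text
clock: 3.35
tool_pos: [0.4162, 0.2009, 0.0255]
orientation: [-49.2, 89.9, -151.6]
force: [-5.9, 0.3, 4.6]
opening: 0.0584
```

Request:
move_arm(
  commands=[
    [[0,0.6,0,0],[0,0.8,0,0],[0,0.8,0,0],[0,0.8,0,0],[0,0.8,0,0],[0,0.8,0,0],[0,0.6,0,0],[0,0.4,0,0]],
  ],
)

```text
clock: 4.15
tool_pos: [0.4712, 0.1889, 0.0255]
orientation: [-49.6, 89.9, -152.0]
force: [-6.4, 1.5, 4.7]
opening: 0.0581
```

```bash
cat >> h.py <<'E'
def sq_scene(n):
    "top-face points of the square lantern from scene depth"
    p,d=snapshot('scene');X=cloud('scene',d)
    A=X[...,0]*EX[0]+X[...,1]*EX[1];B=X[...,0]*EY[0]+X[...,1]*EY[1]
    m=(abs(X[...,2]-.078)<.006)&(d>0)&(B>.06)&(B<.235)&(A>.40)&(A<.68)
    q=np.c_[A[m],B[m]]*1000
    r=cv2.minAreaRect(q.astype(np.float32));print('sq',m.sum(),np.round(r[0],1),np.round(r[1],1),round(r[2],1))
    save(n,p[100:350,150:570])
E
python3 -c "
from h import *
sq_scene('s2')
a=ab(get_obs()['tool_pos']);t=np.deg2rad(-15);print(a+np.array([np.cos(t),np.sin(t)])*.0595)
plan(.5497-.0595,.139,.025,0)"
```

```text
sq 1984 [530.6 148.8] [102.3 125.1] 75.1
[0.53765746 0.15072435]
ab [0.4802 0.1661] z 0.0254 R [[-0.0, 0.98, -0.21], [-0.0, -0.21, -0.98], [-1.0, -0.0, 0.0]] d cm [0.05 1.67 2.36]
 tool z=+1 EY: spin 2.878 rad
 tool z=-1 EY: spin -0.264 rad
```

Request:
move_arm(
  commands=[
    [[0,0.5,0,0],[0,0.6,0.1,-0.016],[0,0.75,0.2,-0.034],[0,0.75,0.2,-0.034],[0,0.75,0.2,-0.034],[0,0.75,0.2,-0.034],[0,0.7,0.2,-0.034],[0,0.5,0.2,-0.034]],
  ],
)

```text
clock: 5.0
tool_pos: [0.5221, 0.1684, 0.0254]
orientation: [-54.5, 89.9, -144.1]
force: [-5.2, 0.9, 4.0]
opening: 0.0584
```

```bash
python3 -c "
from h import *
sq_scene('s3')
plan(.6097-.0595,.139,.025,0)"
```

```text
sq 2163 [586.8 137.6] [101.  117.5] 87.5
ab [0.5302 0.143 ] z 0.0254 R [[-0.0, 1.0, 0.01], [-0.0, 0.01, -1.0], [-1.0, -0.0, 0.0]] d cm [0.04 2.01 0.32]
 tool z=+1 EY: spin 3.102 rad
 tool z=-1 EY: spin -0.040 rad
```

View pics/s3.png

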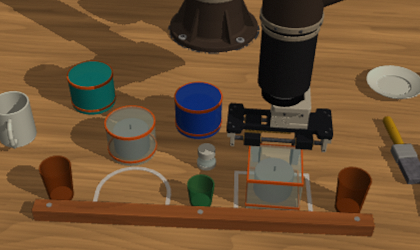

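The square lantern is in its U at crop (275,180), nearly straight (2.5° left) and about 20 mm short.

Request:
move_arm(
  commands=[
    [[0,0.4,0.06,-0.01],[0,0.4,0.06,-0.01],[0,0.4,0.06,-0.01],[0,0.3,0.06,-0.01],[0,0.15,0,0],[0,0.1,0,0],[0,0.1,0,0],[0,0,0,0]],
  ],
)

```text
clock: 5.85
tool_pos: [0.5408, 0.1671, 0.0255]
orientation: [100.2, 90.0, 12.8]
force: [-1.2, -0.5, -1.7]
opening: 0.0577
```

Request:
move_arm(
  commands=[
    [[0,0.1,0,0],[0,0.05,0,0],[0,0.05,0,0],[0,0,0,0]],
  ],
)

```text
clock: 6.25
tool_pos: [0.5427, 0.1672, 0.0256]
orientation: [111.2, 90.0, 23.8]
force: [-1.5, 0.1, -1.7]
opening: 0.058
```

```bash
python3 -c "
from h import *
plan(.6097-.0595,.139,.025,0)"
```

```text
ab [0.5501 0.141 ] z 0.0256 R [[0.0, 1.0, 0.04], [0.0, 0.04, -1.0], [-1.0, 0.0, -0.0]] d cm [0.06 0.01 0.2 ]
 tool z=+1 EY: spin 3.138 rad
 tool z=-1 EY: spin -0.004 rad
```

Request:
move_arm(
  commands=[
    [[0,0.1,0,0],[0,0.1,0,0],[0,0.05,0,0]],
  ],
)

```text
clock: 6.55
tool_pos: [0.543, 0.1668, 0.0256]
orientation: [-74.2, 89.8, -161.6]
force: [-14.8, 1.6, 9.8]
opening: 0.0579
```

Contact with the batten: the force rose to 15 N with almost no movement. Backing off and lifting clear to look.

Request:
move_arm(
  commands=[
    [[0,-0.3,0,0],[0,-1,0,0],[0,-2,0,0],[0,-3,0,0],[0,-2,0,0],[-2,0,0,0],[-4,0,0,0],[-4,0,0,0]],
  ],
)

```text
clock: 7.35
tool_pos: [0.4617, 0.1634, 0.1267]
orientation: [-5.3, 90.0, -92.8]
force: [0.4, 0.6, 0.1]
opening: 0.0578
```

Request:
move_arm(
  commands=[
    [[-4,-1,2,0],[-3,-1,4,0],[0,-1,4,0],[0,-1,4.5,0],[0,-0.5,4.5,0],[0,-0.5,4.5,0],[0,0,4,0],[0,0,1,0]],
  ],
)

```text
clock: 8.15
tool_pos: [0.4247, -0.1254, 0.1953]
orientation: [73.7, 89.9, -14.0]
force: [-0.4, -0.2, 0.7]
opening: 0.0581
```

```bash
cat >> h.py <<'E'
def looktop(n):
    p,d=snapshot('top');X=cloud('top',d);A=X[...,0]*EX[0]+X[...,1]*EX[1];B=X[...,0]*EY[0]+X[...,1]*EY[1]
    for k,lo,hi in (('sq',.06,.225),('rd',-.215,-.06)):
        m=(abs(X[...,2]-.078)<.005)&(d>0)&(B>lo)&(B<hi)&(A>.40)&(A<.68)
        if m.sum()<50: print(k,'not seen');continue
        q=(np.c_[A[m],B[m]]*1000).astype(np.float32);r=cv2.minAreaRect(q)
        print(k,m.sum(),'mean',q.mean(0).round(1),'rect',np.round(r[0],1),np.round(r[1],1),round(r[2],1))
    m=(abs(X[...,2]-.03)<.006)&(d>0)&(A>.63)&(A<.72)&(B>-.2)&(B<.22)
    q=np.c_[A[m],B[m]];e=[q[abs(q[:,1]-b)<.005,0].min() for b in np.arange(-.19,.21,.01) if (abs(q[:,1]-b)<.005).sum()>2]
    print('batten near edge a',np.median(e).round(4))
    save(n,cv2.resize(p[160:370,140:480],None,fx=2.3,fy=2.3,interpolation=cv2.INTER_CUBIC));return p
E
python3 -c "
from h import *
looktop('t4')
plan(.488-.06-.03,-.148,.2,0);sq_scene('s4')"
```

```text
sq 2303 mean [611.1 138.7] rect [611.8 139. ] [102.1 102. ] 0.2
rd 1187 mean [ 503.7 -146.1] rect [ 507.7 -146.3] [ 62.1 101.7] 6.6
batten near edge a 0.6625
ab [ 0.4183 -0.1453] z 0.1951 R [[0.0, 1.0, 0.04], [-0.0, 0.04, -1.0], [-1.0, 0.0, 0.0]] d cm [-0.49 -2.03  0.28]
 tool z=+1 EY: spin 3.135 rad
 tool z=-1 EY: spin -0.007 rad
sq 2308 [612.5 137.4] [101.4 108.1] 90.0
```

View pics/t4.png

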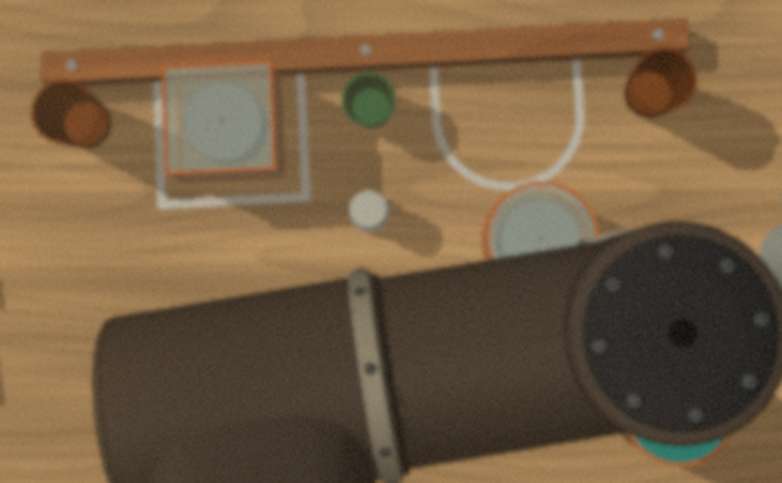

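The top crop shows the square lantern at (218,120), flat on the batten and centred: b = 139.0 against 139.0 for the outline, 0.2° off. Now the round one, approached on an 8° heading with the two fingers as a cradle.

```bash
python3 -c "
from h import *
plan(.4088,-.1595,.025,8.1)"
```

```text
ab [ 0.4184 -0.1441] z 0.195 R [[0.0, 1.0, 0.04], [-0.0, 0.04, -1.0], [-1.0, 0.0, 0.0]] d cm [17.   -0.97  1.54]
 tool z=+1 EY: spin 2.993 rad
 tool z=-1 EY: spin -0.148 rad
```

Request:
move_arm(
  commands=[
    [[0,-0.5,0.8,0],[0,-0.5,0.7,0],[0,0,0,-0.074],[0,0,0,-0.074],[0,0,0,0]],
  ],
)

```text
clock: 8.75
tool_pos: [0.4155, -0.1376, 0.1951]
orientation: [94.1, 90.0, 15.3]
force: [-0.4, 0.3, 0.2]
opening: 0.0579
```

Request:
move_arm(
  commands=[
    [[2,0,0,0],[3,0,0,0],[3,0,0,0],[3,0,0,0],[3,0,0,0],[2,0,0,0],[1,0,0,0],[0,0,0,0]],
  ],
)

```text
clock: 9.55
tool_pos: [0.415, -0.1379, 0.0241]
orientation: [-93.1, 89.9, -172.1]
force: [-0.9, -0.6, -0.4]
opening: 0.0581
```

```bash
python3 -c "
from h import *
plan(.560,-.138,.025,8.1)
p,d=snapshot('scene');save('s5',p[100:350,150:570])"
```

```text
ab [ 0.4079 -0.1576] z 0.0241 R [[-0.0, 0.98, 0.19], [-0.0, 0.19, -0.98], [-1.0, -0.0, -0.0]] d cm [-0.13 15.33  0.24]
 tool z=+1 EY: spin -3.139 rad
 tool z=-1 EY: spin 0.002 rad
```

View pics/s5.png

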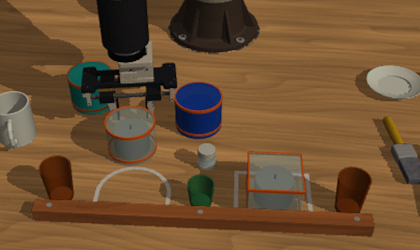

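Fingers stand behind the clear round lantern (crop (130,130)), between the turquoise and blue ones without touching. Pushing.

Request:
move_arm(
  commands=[
    [[0,1,0.1,0],[0,0.9,0.1,0],[0,0.4,0,0],[0,0.4,0,0],[0,0.4,0,0],[0,0.5,0,0],[0,0.7,0,0],[0,0.8,0,0]],
  ],
)

```text
clock: 10.4
tool_pos: [0.4639, -0.1306, 0.0246]
orientation: [-96.3, 89.8, -175.4]
force: [-5.5, -0.8, 4.7]
opening: 0.058
```

Request:
move_arm(
  commands=[
    [[0,0.8,0,0],[0,0.8,0,0],[0,0.8,0,0],[0,0.8,0,0],[0,0.8,0,0],[0,0.8,0,0],[0,0.8,0,0],[0,0.6,0,0]],
  ],
)

```text
clock: 11.2
tool_pos: [0.5255, -0.1187, 0.0247]
orientation: [-95.0, 89.8, -174.0]
force: [-6.2, -0.9, 4.2]
opening: 0.0579
```

```bash
python3 -c "
from h import *
plan(.560,-.138,.025,8.1)
p,d=snapshot('scene');X=cloud('scene',d);A=X[...,0]*EX[0]+X[...,1]*EX[1];B=X[...,0]*EY[0]+X[...,1]*EY[1]
m=(abs(X[...,2]-.078)<.006)&(d>0)&(B>-.215)&(B<-.06)&(A>.50)&(A<.68)
q=np.c_[A[m],B[m]]*1000;print(m.sum(),q.max(0),q.min(0),q.mean(0))"
```

```text
ab [ 0.5192 -0.1438] z 0.0247 R [[-0.0, 0.98, 0.19], [-0.0, 0.19, -0.98], [-1.0, -0.0, -0.0]] d cm [-0.05  4.12  0.01]
 tool z=+1 EY: spin -3.139 rad
 tool z=-1 EY: spin 0.002 rad
1601 [621.92622373 -86.08344241] [ 516.76413973 -187.91731714] [ 573.71660248 -136.75167288]
```

Request:
move_arm(
  commands=[
    [[0,0.6,0,0],[0,0.7,0,0],[0,0.7,0,0],[0,0.6,0,0],[0,0.5,0,0],[0,0.4,0,0],[0,0.2,0,0],[0,0.1,0,0]],
  ],
)

```text
clock: 12.05
tool_pos: [0.5644, -0.111, 0.0248]
orientation: [-117.6, 90.0, 163.5]
force: [-2.4, 0.2, -1.6]
opening: 0.058
```

Request:
move_arm(
  commands=[
    [[0,0.1,0,0],[0,0.1,0,0],[0,0.1,0,0]],
  ],
)

```text
clock: 12.35
tool_pos: [0.5673, -0.1105, 0.025]
orientation: [160.0, 90.0, 81.0]
force: [-1.7, -0.3, -1.5]
opening: 0.058
```

Request:
move_arm(
  commands=[
    [[0,0.1,0,0],[0,0.1,0,0]],
  ],
)

```text
clock: 12.55
tool_pos: [0.5691, -0.1102, 0.025]
orientation: [-101.3, 90.0, 179.8]
force: [-4.8, -0.7, -0.8]
opening: 0.0583
```

```bash
python3 -c "
from h import *
plan(.560,-.138,.025,8.1)"
```

```text
ab [ 0.5632 -0.1374] z 0.025 R [[-0.0, 0.98, 0.19], [0.0, 0.19, -0.98], [-1.0, -0.0, -0.0]] d cm [-0.   -0.33  0.02]
 tool z=+1 EY: spin -3.139 rad
 tool z=-1 EY: spin 0.003 rad
```

Request:
move_arm(
  commands=[
    [[0,0.1,0,0],[0,0.05,0,0]],
  ],
)

```text
clock: 12.75
tool_pos: [0.5691, -0.1102, 0.0247]
orientation: [-96.0, 89.8, -175.0]
force: [-8.4, -1.1, 1.9]
opening: 0.058
```

Stopped by the batten (8 N, no further movement). Backing off.

Request:
move_arm(
  commands=[
    [[0,-0.3,0,0],[0,-1,0,0],[0,-2,0,0],[0,-2.5,0,0],[0,-2.5,0,0],[0,-1.5,0,0],[-2,0,0,0],[-4,0,0,0]],
  ],
)

```text
clock: 13.55
tool_pos: [0.4726, -0.1288, 0.0839]
orientation: [-96.5, 89.8, -175.5]
force: [2.2, 0.5, 0.3]
opening: 0.0577
```

Request:
move_arm(
  commands=[
    [[-4,0,0,0],[-4,0,0,0],[-3,-1,-2,0],[0,-1,-4,0],[0,-1,-4,0],[0,-0.5,-4,0],[0,0,-3,0],[0,0,-1,0]],
  ],
)

```text
clock: 14.35
tool_pos: [0.4058, 0.0436, 0.1959]
orientation: [110.5, 89.8, 31.7]
force: [0.2, -0.7, 0.5]
opening: 0.0585
```

```bash
python3 -c "
from h import *
p=looktop('t6');o=get_obs();print(o['clock'],o['force'])
p,d=snapshot('scene');save('s6',p[100:350,150:570])"
```

```text
sq 2297 mean [611.2 138.7] rect [611.7 138.9] [101.8 101.3] 0.0
rd 1831 mean [ 612.5 -129.2] rect [ 612.9 -129.2] [101.2 101.3] 48.3
batten near edge a 0.6624
14.4 [0.29213645 0.73024217 0.3072321 ]
```

View pics/t6.png

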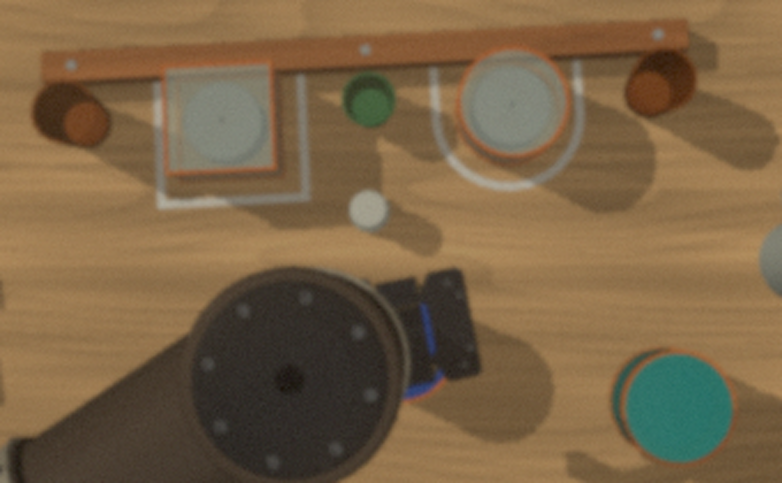

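```bash
python3 -c "
from plant import *
print(close_job())"
```

```text
the job is handed in; nothing more can be done
None
```

I pushed both lanterns along the table into their own outlines until each stopped against the batten, and handed the job in at 14.4 s. I did the square one first, straightening it on the way, then the round one cradled between the two fingers. The fingers stayed low throughout, and nothing was lifted.

| Lantern | Off outline centre line | Angle to batten | Wrist force at contact |
|---|---|---|---|
| Square | about 0.1 mm | 0.0° | about 18 N (15 N along the push) |
| Round | about 2 mm | n/a | about 9 N (8 N along the push) |

- **Contact with the batten:** each push ended with the force rising and almost no further movement.
- **Position readings:** the camera puts the centres at 611 to 613 mm, square to the batten, against an expected 610 mm. The camera also reads the batten's edge about 2 mm further away than my first estimate, so this agrees.
- **Other things:** the tumblers, green glass, paint pot and turquoise look-alike looked unmoved in the last picture. The blue look-alike was mostly hidden by the arm there, but it had not moved in the picture taken just before the last push. I did not re-check the brush and mug at the end; the arm stayed clear of both.

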